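Read the ink plates and file the stamps

TASK

First turn all three black stamps over onto their sides so that the ink plate under each one shows. Then file the red-ink stamp, and after it the blue-ink stamp: each goes lying down into the lane of its own colour through the open mouth, and is pressed firmly against the backstop without shifting the backstop. The dry stamp with the white plate stays lying on its side about where it stood, and the other things on the desk stay where they are.

Things in the scene. Friction and masses are not known exactly. Their poses are not given: they have to be found in the camera images.
- stamp_red: office stamp with a red ink plate underneath, else like the other two: black square block 42 x 42 x 80 mm, about 0.12 kg (hidden, +-40 percent), loose, standing at first. Origin: centre of its underside; z to its top, x and y along its square sides. Pulled or pushed near the top it tips (balances at 28 degrees tilt) and then lies 42 mm high; pushed low it slides
- stamp_red_mark (a point): centre of the plate on this stamp's underside, a 36 mm coloured square, seen only when the stamp has been turned on its side
- stamp_red_top (a point): centre of this stamp's top face, 80 mm from the underside
- stamp_blue: office stamp with a blue ink plate underneath, else like the other two: black square block 42 x 42 x 80 mm, about 0.12 kg (hidden, +-40 percent), loose, standing at first. Origin: centre of its underside; z to its top, x and y along its square sides. Pulled or pushed near the top it tips (balances at 28 degrees tilt) and then lies 42 mm high; pushed low it slides
- stamp_blue_mark (a point): centre of the plate on this stamp's underside, a 36 mm coloured square, seen only when the stamp has been turned on its side
- stamp_blue_top (a point): centre of this stamp's top face, 80 mm from the underside
- stamp_dry: office stamp with a plain white plate (dry, no ink) underneath, else like the other two: black square block 42 x 42 x 80 mm, about 0.12 kg (hidden, +-40 percent), loose, standing at first. Origin: centre of its underside; z to its top, x and y along its square sides. Pulled or pushed near the top it tips (balances at 28 degrees tilt) and then lies 42 mm high; pushed low it slides
- stamp_dry_mark (a point): centre of the plate on this stamp's underside, a 36 mm coloured square, seen only when the stamp has been turned on its side
- stamp_dry_top (a point): centre of this stamp's top face, 80 mm from the underside
- lane_red: dark lane with red strips on top, fixed on the desk: a trough without floor; a stamp slides in along the desk. Origin on the desk, mid-mouth; x runs into the lane, z up. Inside 47 mm wide, 45 high; outside 59 wide, 49 high, 92 long; first 12 mm flared. Top lips leave a 24 mm slot, so a stamp enters only lying, lengthwise, through the mouth
- stop_red: aluminium backstop in the red lane, 40 mm wide, 38 high, 12 thick, depth varies: its face is 36 to 52 mm in from the mouth, so a stamp fully home stands 28 to 44 mm out. Origin on the desk under the middle of its face, axes as the lane's. Clamped by friction: slips deeper if pushed with more than about 30 N
- stop_red_face (a point): middle of the backstop's face that the stamp must rest on, 21 mm above the desk
- lane_blue: dark lane with blue strips on top, fixed on the desk: a trough without floor; a stamp slides in along the desk. Origin on the desk, mid-mouth; x runs into the lane, z up. Inside 47 mm wide, 45 high; outside 59 wide, 49 high, 92 long; first 12 mm flared. Top lips leave a 24 mm slot, so a stamp enters only lying, lengthwise, through the mouth
- stop_blue: aluminium backstop in the blue lane, 40 mm wide, 38 high, 12 thick, depth varies: its face is 36 to 52 mm in from the mouth, so a stamp fully home stands 28 to 44 mm out. Origin on the desk under the middle of its face, axes as the lane's. Clamped by friction: slips deeper if pushed with more than about 30 N
- stop_blue_face (a point): middle of the backstop's face that the stamp must rest on, 21 mm above the desk
- pencil_box: wooden pencil box 70 x 210 x 45 mm, loose bystander, origin centre of its underside
- pen: black gel pen 145 mm long, 9 mm thick, lying, loose bystander, origin centre of its underside, x along it
- highlighter: yellow highlighter 130 x 20 x 14 mm, lying, loose bystander, origin centre of its underside, x along it
- mug: blue mug 80 mm wide, 95 mm tall, handle at its +y, loose bystander, origin centre of its underside
There are look-alikes about, which are no part of the job. Leave any yellow look-alike of the lane_red alone.

How it is judged:
By the outcome, as a careful person would: the job done as asked, in the order asked, and still so for the second after the job is handed in, with the robot touching nothing.
It also fails if it takes over 72 s, if anything falls off the work surface, if the arm or the gripper's body presses on something with over 40 N, if the wrist force passes 120 N, or if a joint passes its speed limit or range.

ROBOT

A 6-joint arm with a two-finger parallel gripper is mounted at the origin on the work surface. World frame = base frame: x ahead of the robot, y to its left, z up, the work surface at z = 0. Lengths are in m, angles in rad, forces in N, time in s.
With the tool pointing down it reaches from about 0.35 to 0.975 m from the base axis. Payload 4.9 kg.
Tool frame: the origin (TCP) lies at the very end of the fingers, on their centre line; the grasp point (between the pads) lies 19 mm behind it; z points along the fingers, y is the line along which they close (so a half turn about z gives the same grasp; the last joint's range is limited). The gripper opens to 85 mm and grips with 20 to 120 N. Pads are 22 mm wide; open, the fingers measure 114 mm over their backs; the gripper's body (76 mm by 85 mm) begins 54 mm behind the grasp point. The pads swing forward as they close: fully open they stand 13 mm farther back than shut.
Start: joints at [-1.338, 0.053, 1.613, -0, 1.476, -0.119], TCP at [0.215, -0.587, 0.231] pointing down, gripper open.
Joint ranges: [-3.01, 3.01], [-1.01, 2.22], [0.06, 2.58], [-1.02, 4.17], [0.09, 2.62], [-3.14, 3.14]. Speed limits (rad/s): [2.57, 2.57, 3.14, 3.14, 3.14, 3.14].

INTERFACE

Orientations are given as a rotation vector (axis times angle).
In Python, from station import ctrl gives the robot as it stands. The module is installed in compiled form; this text tells all that it offers.
- The arm moves only by the tool jog_arm, never from a script. Its argument "steps" is a list of rows, each an object with "delta_rot": the turn, a rotation vector about the tool's x, y, z in degrees, a list of three; "linear": the shift along the tool's x, y, z in m, a list of three; "grip": the finger opening in m, from 0 to 0.0854. In form: [{"delta_rot": [rx, ry, rz], "linear": [x, y, z], "grip": grip}, ...]. A call has 1 to 10 rows; each row shifts and turns the commanded pose from where the row before left it, along the tool's axes as they then stand; what a row does not reach is not made up. A row lasts 1/10 s, in which the tool goes at most 50 mm and 8.59 degrees, less where a joint would pass 70% of its speed; a pose out of reach is approached as far as the arm can. A call with a gripper value outside its range is refused whole. The fingers move at their own pace and stop on an object; "newtons" is the grip in N (left out, the last holds). Time passes only in rows, so rows that do not move let the fingers close. It gives the time, the measured TCP pose, the force, the opening and the grip force at its end, in the units of the state.
- ctrl.get_obs(): the state, without advancing time (a new reading comes with each control period).
- ctrl.get_image(name): name is "scene" or "top" or "wrist"; returns (picture, depth): 384x512x3 uint8, red, green, blue; 384x512 float32, m along the optical axis (not along the pixel's ray), 0 where there is no reading.
- ctrl.camera_info(name): a dict with "camera_matrix" (3x3 intrinsics, pixels), "R" (3x3) and "t" (3): a world point X has camera coordinates R X + t; the wrist camera has in their place "T_tool_cam" (4x4, takes a point from camera to tool coordinates, whose origin is the TCP and whose axes are the flange's). Camera axes: x right, y down, z forward; pixel columns grow to the right and rows downward; lengths in m; the calibration is good to about 2 mm. A picture is of the moment at which its call begins: read the wrist's pose just before it. camera_info takes no time and is no camera call.
- ctrl.finish_job(): hands the job in; it is judged then, once.
The state is a dict: "t": time; "q": joint angles; "dq": joint speeds; "effort": joint torques, N m; "tool_pos": TCP position; "tool_rot": TCP orientation; "contact_force": force on the tool from outside, world axes, zero at the start; "wrist_torque": the same for the moment, N m; "opening": finger opening in m; "grip_force": force on a finger pad.
Only numpy, scipy, OpenCV 4.12 (cv2) and the standard library are available. Lean on these libraries where they do the work, as an engineer would, in place of code of your own. Each camera call takes 0.05 s, during which the arm holds its last target. There are 200 camera calls.

## Working session

There is one attempt and no reset: what is moved stays moved. The work goes in short steps, Python scripts to look and compute and a tool call to move; the robot and the scene stay as the last step left them, time stands still between calls to the robot, and variables do not carry over. Pictures are saved under pics/ and viewed, at most 10 in all, crops included, and the job is handed in when it is done.

Besides the shell and the picture viewer there is one more tool, called as name(argument=value, ...), one argument or row to a line, values as JSON. jog_arm: Moves the arm, as the interface text tells. Its arguments: {"type":"object","properties":{"steps":{"type":"array"},"newtons":{"type":"number"}},"required":["steps"]}

```bash
mkdir -p pics
cat > h.py <<'E'
import numpy as np, cv2
from scipy.spatial.transform import Rotation as Ro
from station import ctrl
def grab(n):
    o=ctrl.get_obs(); p,d=ctrl.get_image(n); c=ctrl.camera_info(n); K=np.array(c["camera_matrix"])
    if n=="wrist":
        T=np.eye(4);T[:3,:3]=Ro.from_rotvec(o["tool_rot"]).as_matrix();T[:3,3]=o["tool_pos"]
        M=T@np.array(c["T_tool_cam"])
    else:
        M=np.eye(4);R=np.array(c["R"]);M[:3,:3]=R.T;M[:3,3]=-R.T@np.array(c["t"])
    return p,d,K,M
def cloud(d,K,M):
    v,u=np.mgrid[:d.shape[0],:d.shape[1]]
    P=np.stack([(u-K[0,2])/K[0,0]*d,(v-K[1,2])/K[1,1]*d,d],-1)
    return P@M[:3,:3].T+M[:3,3]
def save(n,p,s=1.5):
    cv2.imwrite(n,cv2.resize(p[...,::-1],None,fx=s,fy=s,interpolation=cv2.INTER_CUBIC))
E
python3 - <<'E'
from h import *
for n in("top","scene"):
    p,d,K,M=grab(n); save(f"pics/{n}0.png",p); np.savez(f"{n}0.npz",p=p,d=d,K=K,M=M); print(n,M.round(3).tolist())
o=ctrl.get_obs();print(o)
E
```

```text
top [[0.003, -0.984, 0.176, 0.373], [-1.0, -0.002, 0.011, -0.022], [-0.011, -0.176, -0.984, 1.531], [0.0, 0.0, 0.0, 1.0]]
scene [[0.231, 0.644, -0.729, 1.677], [0.973, -0.162, 0.165, -0.251], [-0.012, -0.748, -0.664, 1.035], [0.0, 0.0, 0.0, 1.0]]
{'t': 0.1, 'q': array([-1.33802286e+00,  5.33081796e-02,  1.61411476e+00,  1.69518250e-05,
        1.47599793e+00, -1.18978553e-01]), 'dq': array([ 3.94801146e-04, -1.67434816e-03, -5.01837532e-03,  8.37735444e-04,
        2.05842539e-04,  9.60965914e-05]), 'effort': array([-6.83436087e-05, -3.94900882e+01, -3.71364176e+01, -8.09529502e-05,
        3.93361013e-03,  3.97161301e-06]), 'tool_pos': array([ 0.21523039, -0.58619172,  0.23020025]), 'tool_rot': array([-3.09133171e+00, -5.49364624e-01,  1.36764796e-04]), 'contact_force': array([-0.42650842, -0.29424939,  0.11819027]), 'wrist_torque': array([-0.01131281,  0.00527343,  0.00706588]), 'grip_force': 0.0, 'opening': 0.08563824357586101}
```

View pics/top0.png

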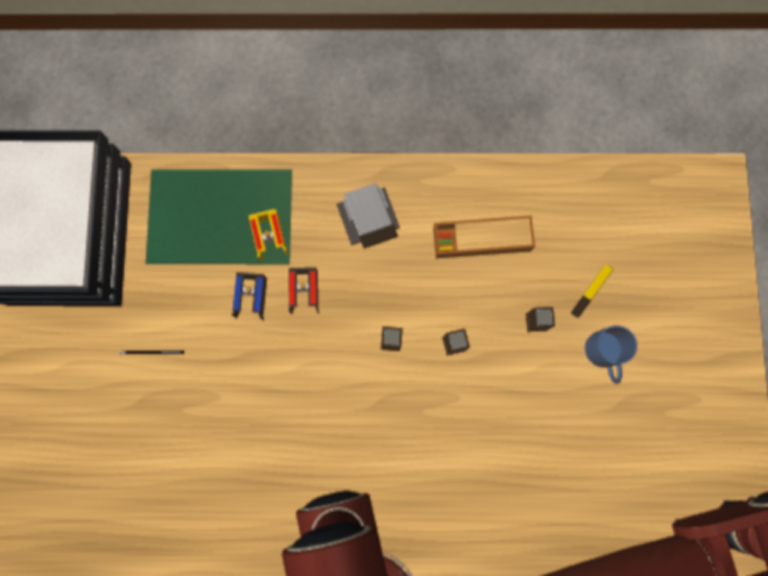

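View pics/scene0.png

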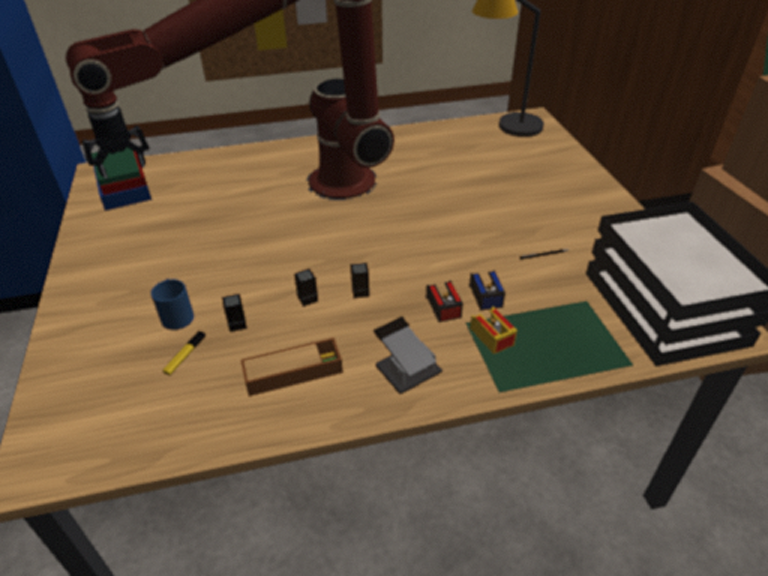

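The top view shows three black stamps at about (391,338), (456,341) and (541,319). The red lane is at (303,289), the blue lane at (249,295), and the yellow look-alike, to be left alone, at (267,232). The mug, box, highlighter, pen and tape dispenser are bystanders. Next I'll measure these and check the lanes in a close crop.

Run:
```python
from h import *
z=np.load("top0.npz");p,d,K,M=z["p"],z["d"],z["K"],z["M"]
P=cloud(d,K,M)
save("pics/crop.png",p[165:245,145:285],5.5)
def comp(mask,lab,amin=15):
    n,L,s,c=cv2.connectedComponentsWithStats(mask.astype(np.uint8))
    for i in range(1,n):
        if s[i,4]<amin: continue
        q=P[L==i]; r=cv2.minAreaRect((q[:,:2]*1000).astype(np.float32))
        print(lab,c[i].round(1),s[i,4],"ctr",np.round(r[0],1),"size",np.round(r[1],1),"ang",round(r[2],1),"z",np.percentile(q[:,2],[5,50,95]).round(3))
roi=np.zeros(d.shape,bool);roi[105:260,80:440]=1
comp(roi&(P[...,2]>0.068)&(P[...,2]<.11),"stamp/mug")
hsv=cv2.cvtColor(p,cv2.COLOR_RGB2HSV).astype(int)
sat=hsv[...,1]>150
comp(roi&(P[...,2]>0.035)&(P[...,2]<.06),"z45")
comp(roi&sat&((hsv[...,0]<6)|(hsv[...,0]>174))&(hsv[...,2]>90),"red",8)
comp(roi&sat&(hsv[...,0]>105)&(hsv[...,0]<130),"blue",8)
```

```text
stamp/mug [250.8 153.7] 366 ctr [775.9 -17.5] size [75.8 78. ] ang 20.1 z [0.069 0.075 0.083]
stamp/mug [361.9 210.9] 197 ctr [ 582.6 -363.9] size [42.1 42.1] ang 1.7 z [0.072 0.079 0.084]
stamp/mug [260.6 224.1] 189 ctr [541.3 -51.6] size [40.6 42.9] ang 88.0 z [0.073 0.079 0.084]
stamp/mug [410.7 231.7] 288 ctr [ 515.7 -500.4] size [80.5 99.7] ang 64.5 z [0.07  0.087 0.097]
stamp/mug [304.4 226.3] 195 ctr [ 535.  -185.9] size [42.4 42.3] ang 12.9 z [0.074 0.079 0.084]
z45 [ 81.1 124.7] 90 ctr [863.3 536.4] size [ 10.7 153.5] ang 90.0 z [0.036 0.042 0.051]
z45 [241.4 131.1] 279 ctr [837.4   5.3] size [67.4 90.1] ang 18.4 z [0.048 0.056 0.06 ]
z45 [177.1 152.9] 345 ctr [770.4 215. ] size [94.5 61.2] ang 14.7 z [0.04  0.048 0.054]
z45 [326.5 155.7] 1221 ctr [ 766.1 -252.3] size [ 73.  211.2] ang 4.4 z [0.038 0.044 0.049]
z45 [200.9 190.2] 362 ctr [647.  136.3] size [93.3 60.9] ang 2.2 z [0.041 0.048 0.053]
z45 [165.2 194. ] 365 ctr [634.2 251.7] size [61.2 93.9] ang 85.8 z [0.039 0.048 0.054]
z45 [354.3 213.9] 32 ctr [ 576.5 -347.4] size [47.4 20. ] ang 33.3 z [0.037 0.045 0.057]
z45 [396.9 233.4] 63 ctr [ 520.3 -482.4] size [78. 35.] ang 12.8 z [0.036 0.051 0.059]
z45 [414.8 227.7] 70 ctr [ 532.3 -528.2] size [69.5 29.2] ang 17.1 z [0.037 0.049 0.059]
red [184.3 152.9] 22 ctr [775.7 192.9] size [59.4  3.7] ang 14.4 z [0.046 0.05  0.054]
red [170.5 156. ] 21 ctr [764.6 237.4] size [55.8  3.6] ang 15.3 z [0.045 0.049 0.053]
red [194.5 191.9] 89 ctr [645.6 157.1] size [72.  10.5] ang 0.9 z [0.044 0.049 0.054]
red [208.5 191.3] 90 ctr [523.2  59.8] size [341.1  34.1] ang 22.9 z [0.044 0.048 0.054]
blue [158.2 194.8] 49 ctr [636.1 272.3] size [ 7.1 65.6] ang 86.3 z [0.045 0.049 0.053]
blue [171.9 195.9] 60 ctr [505.3 119.9] size [385.9  47.7] ang 39.9 z [0.044 0.048 0.054]
```

View pics/crop.png

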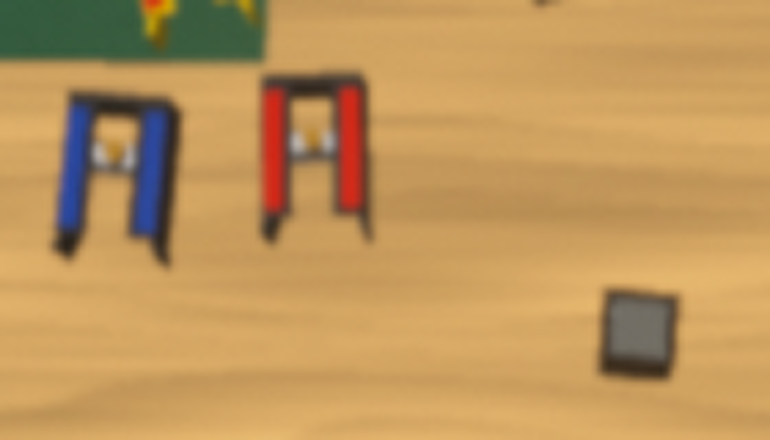

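The crop confirms the red lane at crop (315,155) and the blue lane at (115,175), with both mouths facing the robot. The yellow lane sits apart on the green mat. First I'll align the tool with the world axes and head for stamp C at (583,-364).

jog_arm(
  steps=[
    {"delta_rot": [0,0,6.72],"linear": [0,0,0],"grip": 0},
    {"delta_rot": [0,0,6.72],"linear": [0,0,0],"grip": 0},
    {"delta_rot": [0,0,6.72],"linear": [0,0,0],"grip": 0},
    {"delta_rot": [0,0,0],"linear": [0.035,-0.027,0],"grip": 0},
    {"delta_rot": [0,0,0],"linear": [0.035,-0.027,0],"grip": 0},
    {"delta_rot": [0,0,0],"linear": [0.035,-0.027,0],"grip": 0},
    {"delta_rot": [0,0,0],"linear": [0.035,-0.027,0],"grip": 0},
    {"delta_rot": [0,0,0],"linear": [0.035,-0.027,0],"grip": 0},
    {"delta_rot": [0,0,0],"linear": [0.035,-0.027,0],"grip": 0},
    {"delta_rot": [0,0,0],"linear": [0.035,-0.027,0],"grip": 0},
  ],
)

```text
t: 1.1
tool_pos: [0.4614, -0.3962, 0.2308]
tool_rot: [-3.141, 0.0, 0.001]
contact_force: [-0.3, -0.3, -0.1]
opening: -0.0003
grip_force: 0.0
```

jog_arm(
  steps=[
    {"delta_rot": [0,0,0],"linear": [0.011,-0.0077,0.041],"grip": 0},
    {"delta_rot": [0,0,0],"linear": [0.011,-0.0077,0.041],"grip": 0},
    {"delta_rot": [0,0,0],"linear": [0.011,-0.0077,0.041],"grip": 0},
    {"delta_rot": [0,0,0],"linear": [0.011,-0.0077,0.04],"grip": 0},
    {"delta_rot": [0,0,0],"linear": [0.014,0,0],"grip": 0},
    {"delta_rot": [0,0,0],"linear": [0.014,0,0],"grip": 0},
    {"delta_rot": [0,0,0],"linear": [0.014,0,0],"grip": 0},
    {"delta_rot": [0,0,0],"linear": [0.008,0,0],"grip": 0},
    {"delta_rot": [0,0,0],"linear": [0.008,0,0],"grip": 0},
    {"delta_rot": [0,0,0],"linear": [0.008,0,0],"grip": 0},
  ],
)

```text
t: 2.1
tool_pos: [0.5715, -0.3676, 0.0698]
tool_rot: [3.14, -0.001, 0.002]
contact_force: [-0.8, -0.1, 0.6]
opening: -0.0004
grip_force: 0.1
```

jog_arm(
  steps=[
    {"delta_rot": [0,0,0],"linear": [0.006,0,0],"grip": 0},
    {"delta_rot": [0,0,0],"linear": [0.006,0,0],"grip": 0},
    {"delta_rot": [0,0,0],"linear": [0.006,0,0],"grip": 0},
    {"delta_rot": [0,0,0],"linear": [0,0,0],"grip": 0},
    {"delta_rot": [0,0,0],"linear": [0,0,0],"grip": 0},
    {"delta_rot": [0,0,0],"linear": [-0.02,0,-0.03],"grip": 0},
    {"delta_rot": [0,0,0],"linear": [-0.03,0,-0.03],"grip": 0},
    {"delta_rot": [0,0,0],"linear": [-0.03,0,-0.03],"grip": 0},
  ],
)

```text
t: 2.9
tool_pos: [0.5071, -0.3666, 0.1587]
tool_rot: [-3.141, -0.001, 0.001]
contact_force: [-0.9, -0.3, 0.5]
opening: 0.0002
grip_force: 0.0
```

Run:
```python
from h import *
p,d,K,M=grab("top");P=cloud(d,K,M)
for (a,b,c,e) in [(190,240,330,390)]:
    s=P[a:b,c:e].reshape(-1,3); q=s[(s[:,2]>.03)&(s[:,2]<.06)&(s[:,1]<-.3)&(s[:,1]>-.43)]
    print(len(q),cv2.minAreaRect((q[:,:2]*1000).astype(np.float32)),np.median(q[:,2]))
save("pics/t1.png",p[180:260,230:400],4.5)
print(ctrl.get_obs()["tool_pos"])
```

```text
226 ((631.0426635742188, -361.9084167480469), (53.18478012084961, 43.94072341918945), 3.3597633838653564) 0.04081313243055029
[ 0.50590432 -0.36887755  0.16531122]
```

View pics/t1.png

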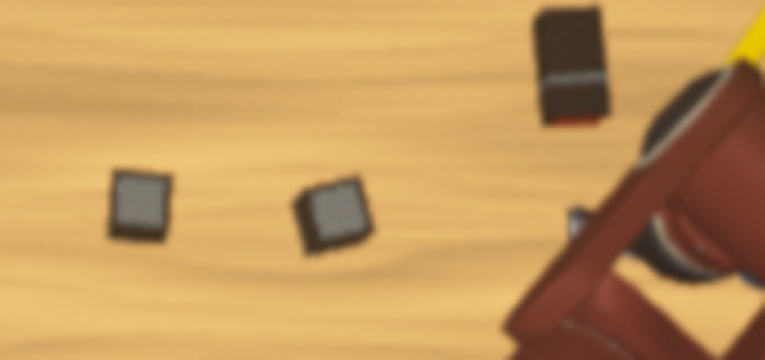

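The crop shows C lying with a red plate edge at about (577,121), so C is the red stamp. Next is the middle stamp.

jog_arm(
  steps=[
    {"delta_rot": [0,0,0],"linear": [-0.0103,-0.0413,0],"grip": 0},
    {"delta_rot": [0,0,0],"linear": [-0.0103,-0.0413,0],"grip": 0},
    {"delta_rot": [0,0,0],"linear": [-0.0103,-0.0413,0],"grip": 0},
    {"delta_rot": [0,0,0],"linear": [-0.0103,-0.0413,0],"grip": 0},
    {"delta_rot": [0,0,-6.5],"linear": [0,0,0],"grip": 0},
    {"delta_rot": [0,0,-6.5],"linear": [0,0,0],"grip": 0},
    {"delta_rot": [0,0,0],"linear": [0,0,0.045],"grip": 0},
    {"delta_rot": [0,0,0],"linear": [0,0,0.044],"grip": 0},
  ],
)

```text
t: 3.75
tool_pos: [0.4685, -0.2025, 0.0704]
tool_rot: [3.118, 0.355, 0.007]
contact_force: [-0.4, -0.6, -0.5]
opening: -0.0
grip_force: 0.0
```

jog_arm(
  steps=[
    {"delta_rot": [0,0,0],"linear": [0.014,0,0],"grip": 0},
    {"delta_rot": [0,0,0],"linear": [0.014,0,0],"grip": 0},
    {"delta_rot": [0,0,0],"linear": [0.01,0,0],"grip": 0},
    {"delta_rot": [0,0,0],"linear": [0.008,0,0],"grip": 0},
    {"delta_rot": [0,0,0],"linear": [0.008,0,0],"grip": 0},
    {"delta_rot": [0,0,0],"linear": [0.008,0,0],"grip": 0},
    {"delta_rot": [0,0,0],"linear": [0.008,0,0],"grip": 0},
    {"delta_rot": [0,0,0],"linear": [0.006,0,0],"grip": 0},
    {"delta_rot": [0,0,0],"linear": [0,0,0],"grip": 0},
    {"delta_rot": [0,0,0],"linear": [0,0,0],"grip": 0},
  ],
)

```text
t: 4.75
tool_pos: [0.5411, -0.1845, 0.0691]
tool_rot: [-3.121, -0.356, 0.001]
contact_force: [-0.4, 0.4, -0.7]
opening: -0.0002
grip_force: 0.0
```

jog_arm(
  steps=[
    {"delta_rot": [0,0,0],"linear": [-0.01,0,-0.03],"grip": 0},
    {"delta_rot": [0,0,0],"linear": [-0.03,0,-0.03],"grip": 0},
    {"delta_rot": [0,0,0],"linear": [-0.03,0,-0.03],"grip": 0},
    {"delta_rot": [0,0,7.5],"linear": [0,0,0],"grip": 0},
    {"delta_rot": [0,0,7.5],"linear": [0,0,0],"grip": 0},
    {"delta_rot": [0,0,0],"linear": [0,0,0],"grip": 0},
  ],
)

```text
t: 5.35
tool_pos: [0.4726, -0.2006, 0.1596]
tool_rot: [3.141, -0.056, 0.001]
contact_force: [-0.7, 0.8, 0.5]
opening: 0.0004
grip_force: 0.0
```

jog_arm(
  steps=[
    {"delta_rot": [0,0,0],"linear": [-0.004,-0.038,0],"grip": 0},
    {"delta_rot": [0,0,0],"linear": [-0.004,-0.038,0],"grip": 0},
    {"delta_rot": [0,0,0],"linear": [-0.004,-0.038,0],"grip": 0},
    {"delta_rot": [0,0,0],"linear": [-0.003,-0.038,0],"grip": 0},
    {"delta_rot": [0,0,0],"linear": [0,0,0.045],"grip": 0},
    {"delta_rot": [0,0,0],"linear": [0,0,0.044],"grip": 0},
  ],
)

```text
t: 5.95
tool_pos: [0.4647, -0.0471, 0.0708]
tool_rot: [3.14, -0.046, 0.007]
contact_force: [0.5, -0.5, -0.7]
opening: 0.0002
grip_force: 0.0
```

jog_arm(
  steps=[
    {"delta_rot": [0,0,0],"linear": [0.016,0,0],"grip": 0},
    {"delta_rot": [0,0,0],"linear": [0.016,0,0],"grip": 0},
    {"delta_rot": [0,0,0],"linear": [0.012,0,0],"grip": 0},
    {"delta_rot": [0,0,0],"linear": [0.008,0,0],"grip": 0},
    {"delta_rot": [0,0,0],"linear": [0.008,0,0],"grip": 0},
    {"delta_rot": [0,0,0],"linear": [0.008,0,0],"grip": 0},
    {"delta_rot": [0,0,0],"linear": [0.008,0,0],"grip": 0},
    {"delta_rot": [0,0,0],"linear": [0.006,0,0],"grip": 0},
    {"delta_rot": [0,0,0],"linear": [0,0,0],"grip": 0},
    {"delta_rot": [0,0,0],"linear": [0,0,0],"grip": 0},
  ],
)

```text
t: 6.95
tool_pos: [0.5452, -0.0508, 0.0702]
tool_rot: [-3.141, 0.055, 0.001]
contact_force: [0.2, -0.1, -0.5]
opening: 0.0001
grip_force: 0.0
```

jog_arm(
  steps=[
    {"delta_rot": [0,0,0],"linear": [-0.01,0,-0.03],"grip": 0},
    {"delta_rot": [0,0,0],"linear": [-0.04,0,-0.03],"grip": 0.085},
    {"delta_rot": [0,0,0],"linear": [-0.03,0,-0.03],"grip": 0.085},
    {"delta_rot": [0,0,0],"linear": [0,0,-0.03],"grip": 0.085},
    {"delta_rot": [0,0,0],"linear": [0,0,0],"grip": 0.085},
  ],
)

```text
t: 7.45
tool_pos: [0.4671, -0.0486, 0.1955]
tool_rot: [3.139, -0.055, 0.015]
contact_force: [0.4, -0.3, 1.5]
opening: 0.058
grip_force: 0.0
```

```bash
cat > st.py <<'E'
from h import *
def stamps(boxes,n="top",zl=.034,zh=.05):
    p,d,K,M=grab(n);P=cloud(d,K,M)
    for (x0,x1,y0,y1) in boxes:
        m=(P[...,2]>zl)&(P[...,2]<zh)&(P[...,0]>x0)&(P[...,0]<x1)&(P[...,1]>y0)&(P[...,1]<y1)
        q=P[m]; print(len(q),[np.round(v,1) for v in cv2.minAreaRect((q[:,:2]*1000).astype(np.float32))],np.median(q[:,2]).round(4))
    return p,d,K,M
E
python3 - <<'E'
from st import *
p,*_=stamps([(.5,.75,-.45,-.29),(.5,.7,-.28,-.12),(.5,.7,-.11,.02)])
save("pics/t2.png",p[170:260,230:400],4.5)
o=ctrl.get_obs();print(o["tool_pos"],o["opening"],o["q"].round(2))
E
```

```text
442 [array([ 680.4, -344.7]), array([162. ,  69.1]), np.float64(18.1)] 0.0413
337 [array([ 596.6, -170.5]), array([80.9, 42.8]), np.float64(13.3)] 0.0406
324 [array([606.6, -57.4]), array([41.8, 81. ]), np.float64(85.2)] 0.041
[ 0.46634906 -0.04835272  0.19311175] 0.06524243486409173 [-0.26 -0.31  2.01 -0.    1.44  1.34]
```

View pics/t2.png

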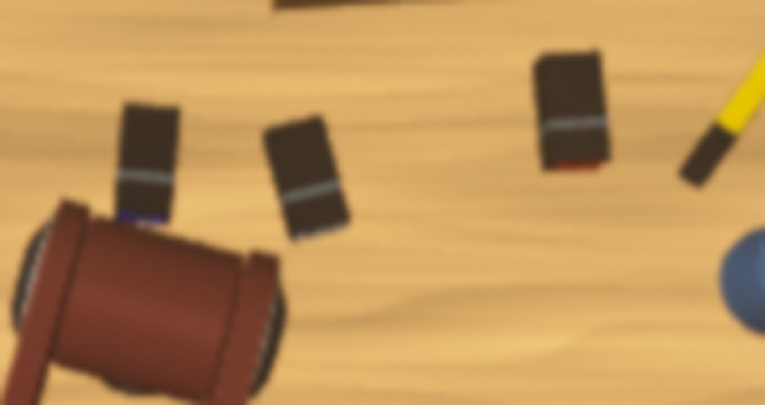

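Crop t2 shows all three stamps lying: left has a blue plate at (142,217), middle white at (320,232), right red at (577,167). I'll refit red with a tighter box.

Run:
```python
from st import *
stamps([(.55,.705,-.42,-.31)])
```

```text
339 [array([ 644.6, -360.5]), array([80.7, 43.7]), np.float64(2.5)] 0.0406
```

jog_arm(
  steps=[
    {"delta_rot": [0,0,-5],"linear": [0,0,0],"grip": 0.08},
    {"delta_rot": [0,0,0],"linear": [0.016,0.04,0],"grip": 0.08},
    {"delta_rot": [0,0,0],"linear": [0.016,0.04,0],"grip": 0.08},
    {"delta_rot": [0,0,0],"linear": [0.016,0.04,0],"grip": 0.08},
    {"delta_rot": [0,0,0],"linear": [0.016,0.04,0],"grip": 0.08},
    {"delta_rot": [0,0,0],"linear": [0.016,0.04,0],"grip": 0.08},
    {"delta_rot": [0,0,0],"linear": [0.016,0.04,0],"grip": 0.08},
    {"delta_rot": [0,0,0],"linear": [0.016,0.04,0],"grip": 0.08},
  ],
)

```text
t: 8.35
tool_pos: [0.5916, -0.3229, 0.1872]
tool_rot: [-3.138, -0.082, 0.005]
contact_force: [0.9, 0.8, 0.7]
opening: 0.0804
grip_force: 0.0
```

Run:
```python
from st import *
stamps([(.55,.72,-.45,-.29)],"wrist")
o=ctrl.get_obs();print(o["tool_pos"],o["tool_rot"],o["opening"])
```

```text
3569 [array([ 645.9, -360.8]), array([81.4, 42.2]), np.float64(3.3)] 0.0416
[ 0.59288161 -0.32859738  0.1864002 ] [ 3.1390875   0.07654045 -0.00343261] 0.07977064247724652
```

jog_arm(
  steps=[
    {"delta_rot": [0,0,0],"linear": [0.0192,0.0173,0.03],"grip": 0.07},
    {"delta_rot": [0,0,0],"linear": [0.0191,0.0173,0.03],"grip": 0.07},
    {"delta_rot": [0,0,0],"linear": [0,0,0.04],"grip": 0.07},
    {"delta_rot": [0,0,0],"linear": [0,0,0.04],"grip": 0.07},
    {"delta_rot": [0,0,0],"linear": [0,0,0.026],"grip": 0.07},
    {"delta_rot": [0,0,0],"linear": [0,0,0.01],"grip": 0.07},
    {"delta_rot": [0,0,0],"linear": [0,0,0],"grip": 0.07},
  ],
)

```text
t: 9.1
tool_pos: [0.6299, -0.3528, 0.0105]
tool_rot: [-3.137, -0.082, 0.008]
contact_force: [0.2, 0.2, -0.2]
opening: 0.0699
grip_force: 0.0
```

jog_arm(
  newtons=35,
  steps=[
    {"delta_rot": [0,0,0],"linear": [0,0,0],"grip": 0.03},
    {"delta_rot": [0,0,0],"linear": [0,0,0],"grip": 0.03},
    {"delta_rot": [0,0,0],"linear": [0,0,0],"grip": 0.03},
    {"delta_rot": [0,0,0],"linear": [0,0,0],"grip": 0.03},
    {"delta_rot": [0,0,0],"linear": [0,0,0],"grip": 0.03},
  ],
)

```text
t: 9.6
tool_pos: [0.6335, -0.3555, 0.0174]
tool_rot: [3.138, 0.082, 0.006]
contact_force: [0.8, -0.4, 6.9]
opening: 0.0415
grip_force: 38.2
```

jog_arm(
  steps=[
    {"delta_rot": [0,0,0],"linear": [0,0,-0.008],"grip": 0.03},
    {"delta_rot": [0,0,0],"linear": [0,0,0],"grip": 0.03},
  ],
)

```text
t: 9.8
tool_pos: [0.6323, -0.3545, 0.0235]
tool_rot: [3.14, 0.082, 0.002]
contact_force: [-0.0, -0.8, -1.2]
opening: 0.0413
grip_force: 37.4
```

Run:
```python
from st import *
for i in range(3):
    o=ctrl.get_obs();print(o["tool_pos"],o["q"],o["contact_force"],o["opening"],o["grip_force"]);ctrl.get_image("scene")
stamps([(.55,.74,-.45,-.29)],"wrist",.03,.08)
```

```text
[ 0.63230775 -0.35452216  0.02352691] [-6.13570271e-01  4.63388285e-01  1.48987542e+00  7.77663142e-05
  1.18691838e+00  9.04826520e-01] [-0.02403267 -0.76874393 -1.19244764] 0.04127243288938587 37.35804319381714
[ 0.63199945 -0.35431881  0.02280264] [-6.13581831e-01  4.63988074e-01  1.49042606e+00  6.64664540e-05
  1.18660659e+00  9.04847812e-01] [ 0.17176326 -0.51971044 -0.85694524] 0.04085862563462592 37.358545660972595
[ 0.63167219 -0.35413196  0.02218571] [-6.13621212e-01  4.64518161e-01  1.49086973e+00  3.82837221e-05
  1.18660325e+00  9.04817147e-01] [-1.17724476  0.64909684 -1.37677395] 0.04111318128025495 37.358973026275635
26200 [array([ 674.7, -350.4]), array([140. , 110.5]), np.float64(4.7)] 0.0462
```

jog_arm(
  steps=[
    {"delta_rot": [0,0,0],"linear": [0,0,-0.03],"grip": 0.03},
    {"delta_rot": [0,0,0],"linear": [0,0,-0.035],"grip": 0.03},
    {"delta_rot": [0,0,0],"linear": [0,0,-0.035],"grip": 0.03},
    {"delta_rot": [0,0,0],"linear": [-0.0077,-0.0354,0],"grip": 0.03},
    {"delta_rot": [0,0,0],"linear": [-0.0077,-0.0354,0],"grip": 0.03},
    {"delta_rot": [0,0,0],"linear": [-0.0077,-0.0354,0],"grip": 0.03},
    {"delta_rot": [0,0,0],"linear": [-0.0077,-0.0354,0],"grip": 0.03},
    {"delta_rot": [0,0,0],"linear": [-0.0077,-0.0354,0],"grip": 0.03},
    {"delta_rot": [0,0,0],"linear": [-0.0077,-0.0354,0],"grip": 0.03},
    {"delta_rot": [0,0,0],"linear": [-0.0077,-0.0354,0],"grip": 0.03},
  ],
)

```text
t: 11.0
tool_pos: [0.5641, -0.1082, 0.1217]
tool_rot: [-3.14, -0.082, 0.001]
contact_force: [0.3, -0.8, -1.4]
opening: 0.0413
grip_force: 37.3
```

jog_arm(
  steps=[
    {"delta_rot": [0,0,0],"linear": [-0.0077,-0.0354,0],"grip": 0.03},
    {"delta_rot": [0,0,0],"linear": [-0.0077,-0.0354,0],"grip": 0.03},
    {"delta_rot": [0,0,0],"linear": [-0.0077,-0.0354,0],"grip": 0.03},
    {"delta_rot": [0,0,0],"linear": [-0.0077,-0.0354,0],"grip": 0.03},
    {"delta_rot": [0,0,0],"linear": [-0.0077,-0.0354,0],"grip": 0.03},
    {"delta_rot": [0,0,0],"linear": [-0.0077,-0.0354,0],"grip": 0.03},
    {"delta_rot": [0,0,0],"linear": [-0.0077,-0.0354,0],"grip": 0.03},
    {"delta_rot": [0,0,1.5],"linear": [0,0,0],"grip": 0.03},
    {"delta_rot": [0,0,0],"linear": [0,0,0],"grip": 0.03},
    {"delta_rot": [0,0,0],"linear": [0,0,0],"grip": 0.03},
  ],
)

```text
t: 12.0
tool_pos: [0.4984, 0.1343, 0.1221]
tool_rot: [3.141, 0.041, -0.0]
contact_force: [-0.2, 0.3, -0.5]
opening: 0.0412
grip_force: 37.3
```

Run:
```python
from st import *
for i in range(3):
    o=ctrl.get_obs();print(o["tool_pos"],o["tool_rot"],o["contact_force"],o["grip_force"]); 
    if i<2: ctrl.get_image("scene")
p,d,K,M=stamps([(.55,.74,.08,.19),(.55,.74,.2,.30)],"wrist",.043,.056)
np.savez("w1.npz",p=p,d=d,K=K,M=M);save("pics/w1.png",p)
```

```text
[0.49841279 0.13429185 0.12209167] [ 3.14087925e+00  4.05333478e-02 -3.76356121e-04] [-0.22497673  0.31995758 -0.51802254] 37.292014360427856
[0.49853726 0.13407688 0.12216153] [ 3.14103869e+00  3.95036861e-02 -3.17549082e-04] [ 0.24511767  0.4493242  -1.13592554] 37.29269206523895
[0.49860027 0.13399583 0.12219159] [ 3.14117155e+00  3.88780944e-02 -2.34778004e-04] [-0.64286841 -0.78281008 -1.01240928] 37.29252576828003
2990 [array([619.8, 135.1]), array([40. , 62.9]), np.float64(1.5)] 0.0492
4205 [array([613.1, 253.8]), array([63.6, 53.2]), np.float64(88.1)] 0.0494
```

View pics/w1.png

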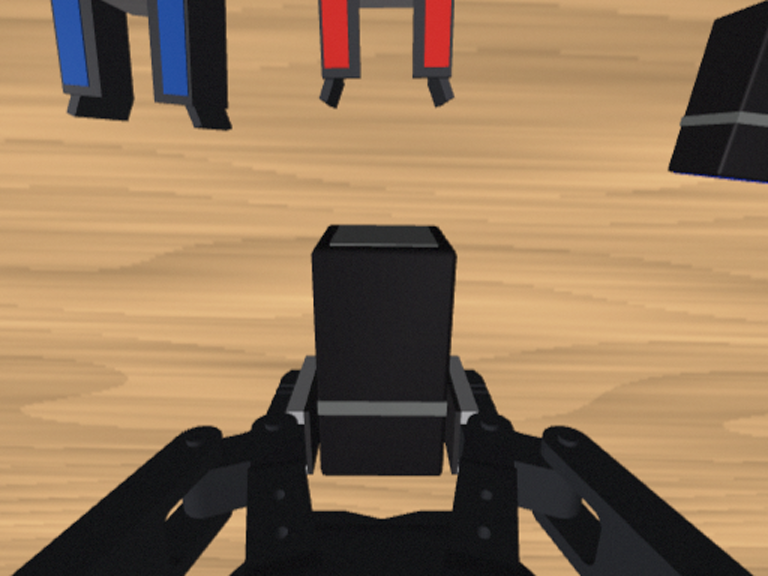

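The stamp is held straight at (384,360), and the red lane's mouth is ahead at (387,75). Next I'll measure the stamp's pitch and its offset against the lane.

Run:
```python
from st import *
z=np.load("w1.npz");p,d,K,M=z["p"],z["d"],z["K"],z["M"];P=cloud(d,K,M)
s=P[180:262,222:290].reshape(-1,3);c=s.mean(0);n=np.linalg.svd(s-c)[2][2];n*=np.sign(n[2]);print("top plane",c.round(4),n.round(3))
for v in (185,220,255,300):
    row=P[v];ok=(row[:,2]>c[2]-.012)&(abs(row[:,1]-.134)<.03);y=row[ok];print(v,y[:,:].min(0).round(4),y.max(0).round(4))
for v in range(146,176,3): print(v,P[v,256].round(4))
for v in range(300,325,4): print(v,P[v,256].round(4))
for v in (10,25,40): 
    ok=(P[v,:,2]>.044)&(P[v,:,2]<.056)
    for a,b in((60,96),(98,130),(205,245),(265,310)):
        r=P[v,a:b][ok[a:b]]; print(v,a,r[:,0].mean().round(4),r[:,1].max().round(4),r[:,1].min().round(4))
```

```text
top plane [0.5271 0.1343 0.1468] [-0.151 -0.013  0.988]
185 [0.5431 0.114  0.1449] [0.5808 0.1555 0.2644]
220 [0.5266 0.1141 0.145 ] [0.5808 0.1549 0.2644]
255 [0.5045 0.1044 0.1382] [0.5808 0.164  0.2644]
300 [0.4821 0.1044 0.1449] [0.5808 0.164  0.2644]
146 [5.364e-01 1.338e-01 3.000e-04]
149 [ 0.5334  0.1338 -0.0008]
152 [0.5525 0.1347 0.115 ]
155 [0.5528 0.1347 0.1245]
158 [0.5529 0.1347 0.132 ]
161 [0.553  0.1347 0.1392]
164 [0.5522 0.1347 0.1415]
167 [0.5519 0.1347 0.1457]
170 [0.5507 0.1347 0.1462]
173 [0.5493 0.1347 0.1458]
300 [0.4844 0.133  0.147 ]
304 [0.4824 0.133  0.1475]
308 [0.4789 0.1329 0.1462]
312 [0.4772 0.1328 0.1471]
316 [0.4746 0.1328 0.1471]
320 [ 3.358e-01  1.287e-01 -1.000e-04]
324 [ 3.298e-01  1.285e-01 -3.000e-04]
10 60 0.6311 0.2649 0.2639
10 98 0.6313 0.2394 0.222
10 205 0.6331 0.1645 0.1477
10 265 0.6341 0.1235 0.1064
25 60 0.6222 0.2669 0.2644
25 98 0.6228 0.2397 0.2226
25 205 0.6245 0.1647 0.1476
25 265 0.6254 0.1235 0.1065
40 60 0.6132 0.2683 0.2646
40 98 0.6139 0.2408 0.2235
40 205 0.6156 0.1645 0.1476
40 265 0.6166 0.1231 0.1058
```

jog_arm(
  steps=[
    {"delta_rot": [0,0,0],"linear": [0,0.0007,0.035],"grip": 0.03},
    {"delta_rot": [0,0,0],"linear": [0,0,0.035],"grip": 0.03},
    {"delta_rot": [0,0,0],"linear": [0,0,0.024],"grip": 0.03},
    {"delta_rot": [0,0,0],"linear": [0,0,0.0095],"grip": 0.03},
    {"delta_rot": [0,0,0],"linear": [0.015,0,0],"grip": 0.03},
    {"delta_rot": [0,0,0],"linear": [0.015,0,0],"grip": 0.03},
    {"delta_rot": [0,0,0],"linear": [0.01,0,0],"grip": 0.03},
    {"delta_rot": [0,0,0],"linear": [0,0,0],"grip": 0.03},
  ],
)

```text
t: 12.95
tool_pos: [0.5403, 0.135, 0.0199]
tool_rot: [-3.141, -0.04, -0.004]
contact_force: [-0.2, -0.8, -0.4]
opening: 0.0414
grip_force: 37.8
```

jog_arm(
  steps=[
    {"delta_rot": [0,0,0],"linear": [0.006,0,0],"grip": 0.03},
    {"delta_rot": [0,0,0],"linear": [0.006,0,0],"grip": 0.03},
    {"delta_rot": [0,0,0],"linear": [0.004,0,0],"grip": 0.03},
    {"delta_rot": [0,0,0],"linear": [0,0,0],"grip": 0.03},
  ],
)

```text
t: 13.35
tool_pos: [0.5548, 0.1358, 0.019]
tool_rot: [-3.141, -0.041, -0.001]
contact_force: [-0.4, -0.1, -1.3]
opening: 0.041
grip_force: 37.8
```

jog_arm(
  steps=[
    {"delta_rot": [0,0,0],"linear": [0.005,0,0],"grip": 0.03},
    {"delta_rot": [0,0,0],"linear": [0.005,0,0],"grip": 0.03},
    {"delta_rot": [0,0,0],"linear": [0.005,0,0],"grip": 0.03},
    {"delta_rot": [0,0,0],"linear": [0.003,0,0],"grip": 0.03},
    {"delta_rot": [0,0,0],"linear": [0,0,0],"grip": 0.03},
    {"delta_rot": [0,0,0],"linear": [0,0,0.001],"grip": 0.03},
  ],
)

```text
t: 13.95
tool_pos: [0.5727, 0.1361, 0.018]
tool_rot: [3.141, 0.041, 0.001]
contact_force: [0.9, -1.1, -1.6]
opening: 0.0412
grip_force: 37.8
```

Run:
```python
from st import *
p,d,K,M=grab("wrist");save("pics/w2.png",p);o=ctrl.get_obs();print(o["tool_pos"],o["contact_force"])
```

```text
[0.5723743  0.13615421 0.01773795] [ 0.3014439  -0.46936126 -0.85785372]
```

View pics/w2.png

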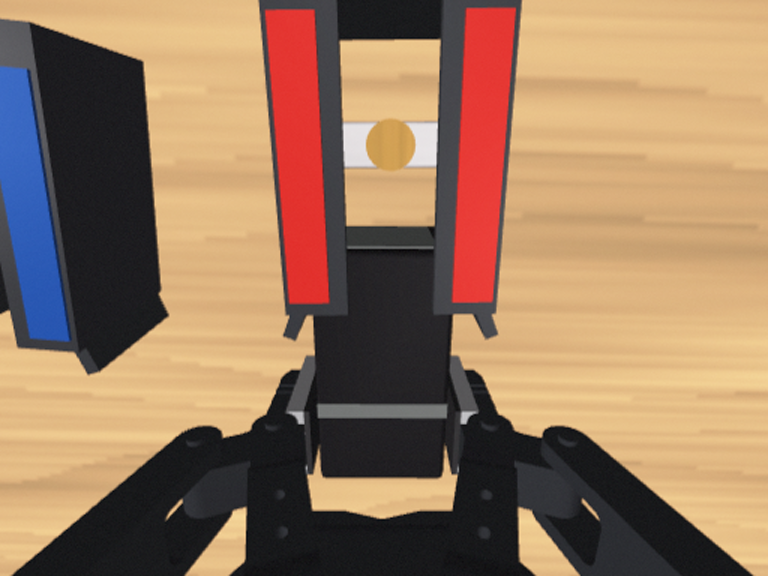

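The stamp is well inside the lane: its front edge is at (390,228) and the backstop face at (390,167), still a gap. I'll release, go behind it, close the fingers and push.

jog_arm(
  steps=[
    {"delta_rot": [0,0,0],"linear": [0,0,0],"grip": 0.06},
    {"delta_rot": [0,0,0],"linear": [0,0,0],"grip": 0.06},
    {"delta_rot": [0,0,0],"linear": [0,0,0],"grip": 0.06},
    {"delta_rot": [0,0,0],"linear": [0,0,-0.03],"grip": 0.06},
    {"delta_rot": [0,0,0],"linear": [0,0,-0.04],"grip": 0.06},
    {"delta_rot": [0,0,0],"linear": [-0.02,0,-0.02],"grip": 0},
    {"delta_rot": [0,0,0],"linear": [-0.04,0,0],"grip": 0},
    {"delta_rot": [0,0,0],"linear": [-0.02,0,0],"grip": 0},
    {"delta_rot": [0,0,0],"linear": [0,0,0],"grip": 0},
    {"delta_rot": [0,0,0],"linear": [0,0,0],"grip": 0},
  ],
)

```text
t: 15.0
tool_pos: [0.4927, 0.1342, 0.1082]
tool_rot: [-3.141, -0.041, -0.002]
contact_force: [0.3, 0.3, 0.5]
opening: 0.0001
grip_force: 0.0
```

Run:
```python
from st import *
o=ctrl.get_obs();print(o["tool_pos"],o["contact_force"],o["opening"])
p,d,K,M=grab("wrist");P=cloud(d,K,M)
m=(abs(P[...,1]-.135)<.009)&(P[...,0]>.5)&(P[...,0]<.7)
for x in np.arange(.53,.70,.004):
    q=P[m&(abs(P[...,0]-x)<.002)]; print(round(x,3),len(q),q[:,2].max().round(3) if len(q) else 0,end=" | ")
# lane lips for blue
m=(P[...,2]>.044)&(P[...,2]<.056)&(P[...,1]>.2)&(P[...,1]<.31)
for x in (.60,.61,.62,.63,.64,.65,.66):
    q=P[m&(abs(P[...,0]-x)<.001)][:,1]; 
    if len(q):
        q=np.sort(q);g=np.argmax(np.diff(q));print("\nblue",x,q[0].round(4),q[g].round(4),q[g+1].round(4),q[-1].round(4))
```

```text
[0.49270902 0.13421372 0.10819031] [0.27614241 0.26501139 0.5180342 ] 0.0001370557599482192
0.53 96 0.001 | 0.534 91 0.002 | 0.538 83 0.001 | 0.542 0 0 | 0.546 94 0.043 | 0.55 137 0.044 | 0.554 141 0.043 | 0.558 149 0.044 | 0.562 146 0.043 | 0.566 153 0.044 | 0.57 155 0.043 | 0.574 976 0.251 | 0.578 164 0.043 | 0.582 161 0.043 | 0.586 171 0.043 | 0.59 168 0.044 | 0.594 170 0.044 | 0.598 178 0.044 | 0.602 177 0.043 | 0.606 181 0.044 | 0.61 192 0.044 | 0.614 195 0.044 | 0.618 198 0.044 | 0.622 197 0.044 | 0.626 51 0.042 | 0.63 0 0 | 0.634 36 0.002 | 0.638 143 0.001 | 0.642 123 0.002 | 0.646 0 0 | 0.65 0 0 | 0.654 0 0 | 0.658 0 0 | 0.662 0 0 | 0.666 0 0 | 0.67 0 0 | 0.674 0 0 | 0.678 0 0 | 0.682 0 0 | 0.686 0 0 | 0.69 0 0 | 0.694 0 0 | 0.698 0 0 | 
blue 0.6 0.224 0.2421 0.2649 0.2834

blue 0.61 0.2234 0.2411 0.2645 0.2834

blue 0.62 0.2224 0.2402 0.2639 0.2834
```

jog_arm(
  steps=[
    {"delta_rot": [0,0,0],"linear": [0,0,0.04],"grip": 0},
    {"delta_rot": [0,0,0],"linear": [0,0,0.04],"grip": 0},
    {"delta_rot": [0,0,0],"linear": [0,0,0.013],"grip": 0},
    {"delta_rot": [0,0,0],"linear": [0.015,0,0],"grip": 0},
    {"delta_rot": [0,0,0],"linear": [0.015,0,0],"grip": 0},
    {"delta_rot": [0,0,0],"linear": [0.008,0,0],"grip": 0},
    {"delta_rot": [0,0,0],"linear": [0.005,0,0],"grip": 0},
    {"delta_rot": [0,0,0],"linear": [0.005,0,0],"grip": 0},
    {"delta_rot": [0,0,0],"linear": [0,0,0],"grip": 0},
  ],
)

```text
t: 15.95
tool_pos: [0.5409, 0.1354, 0.0151]
tool_rot: [-3.141, -0.041, -0.001]
contact_force: [0.1, -0.2, -0.8]
opening: -0.0002
grip_force: 0.0
```

jog_arm(
  steps=[
    {"delta_rot": [0,0,0],"linear": [0.003,0,0],"grip": 0},
    {"delta_rot": [0,0,0],"linear": [0.002,0,0],"grip": 0},
    {"delta_rot": [0,0,0],"linear": [0,0,0],"grip": 0},
  ],
)

```text
t: 16.25
tool_pos: [0.5454, 0.1355, 0.0149]
tool_rot: [-3.141, -0.041, -0.0]
contact_force: [0.4, -0.2, -0.1]
opening: -0.0
grip_force: 0.0
```

jog_arm(
  steps=[
    {"delta_rot": [0,0,0],"linear": [0.003,0,0],"grip": 0},
    {"delta_rot": [0,0,0],"linear": [0.002,0,0],"grip": 0},
    {"delta_rot": [0,0,0],"linear": [0,0,0],"grip": 0},
  ],
)

```text
t: 16.55
tool_pos: [0.5507, 0.1356, 0.0149]
tool_rot: [-3.141, -0.041, -0.001]
contact_force: [0.2, -0.9, 0.4]
opening: 0.0001
grip_force: 0.0
```

```bash
cat > gap.py <<'E'
from st import *
import sys
y0=float(sys.argv[1])
o=ctrl.get_obs();print(o["tool_pos"],o["contact_force"])
p,d,K,M=grab("wrist");P=cloud(d,K,M)
q=P[(abs(P[...,1]-y0)<.007)&(P[...,2]>.039)&(P[...,2]<.048)&(P[...,0]>.5)&(P[...,0]<.72)];print("stamp top x",np.percentile(q[:,0],[.5,99.5]).round(4))
q=P[(abs(abs(P[...,1]-y0)-.009)<.002)&(P[...,2]>.033)&(P[...,2]<.0395)&(P[...,0]>.625)&(P[...,0]<.72)];print("stop top x",len(q),np.percentile(q[:,0],[2,98]).round(4) if len(q) else 0)
E
python3 gap.py .1357
```

```text
[0.55071335 0.13562507 0.01489217] [ 0.17273657 -0.93729996  0.36584165]
stamp top x [0.5606 0.6501]
stop top x 795 [0.6417 0.6601]
```

jog_arm(
  steps=[
    {"delta_rot": [0,0,0],"linear": [0.002,0,0],"grip": 0},
    {"delta_rot": [0,0,0],"linear": [0.002,0,0],"grip": 0},
    {"delta_rot": [0,0,0],"linear": [0,0,0],"grip": 0},
  ],
)

```text
t: 16.9
tool_pos: [0.5547, 0.1358, 0.0149]
tool_rot: [-3.141, -0.041, -0.001]
contact_force: [-0.7, -0.9, -0.2]
opening: 0.0
grip_force: 0.0
```

jog_arm(
  steps=[
    {"delta_rot": [0,0,0],"linear": [0.002,0,0],"grip": 0},
    {"delta_rot": [0,0,0],"linear": [0,0,0],"grip": 0},
  ],
)

```text
t: 17.1
tool_pos: [0.5566, 0.1358, 0.0148]
tool_rot: [-3.141, -0.041, -0.001]
contact_force: [0.0, -0.8, 0.2]
opening: 0.0
grip_force: 0.0
```

```bash
python3 gap.py .1357
```

```text
[0.5566217  0.13578029 0.01484932] [ 0.01069863 -0.83831213  0.23891016]
stamp top x [0.5665 0.6489]
stop top x 768 [0.6476 0.66  ]
```

jog_arm(
  steps=[
    {"delta_rot": [0,0,0],"linear": [0.0015,0,0],"grip": 0},
    {"delta_rot": [0,0,0],"linear": [0.0015,0,0],"grip": 0},
    {"delta_rot": [0,0,0],"linear": [0,0,0],"grip": 0},
  ],
)

```text
t: 17.45
tool_pos: [0.5578, 0.1358, 0.0145]
tool_rot: [3.141, 0.041, -0.007]
contact_force: [-6.7, -0.3, 4.1]
opening: 0.0002
grip_force: 3.2
```

jog_arm(
  steps=[
    {"delta_rot": [0,0,0],"linear": [0.0012,0,0],"grip": 0},
    {"delta_rot": [0,0,0],"linear": [0.001,0,0],"grip": 0},
    {"delta_rot": [0,0,0],"linear": [0,0,0],"grip": 0},
    {"delta_rot": [0,0,0],"linear": [0,0,0],"grip": 0},
  ],
)

```text
t: 17.85
tool_pos: [0.5577, 0.1358, 0.014]
tool_rot: [3.141, 0.041, -0.016]
contact_force: [-13.0, -1.6, 9.2]
opening: 0.0
grip_force: 6.6
```

jog_arm(
  steps=[
    {"delta_rot": [0,0,0],"linear": [0.0012,0,0],"grip": 0},
    {"delta_rot": [0,0,0],"linear": [0,0,0],"grip": 0},
    {"delta_rot": [0,0,0],"linear": [0,0,0],"grip": 0},
  ],
)

```text
t: 18.15
tool_pos: [0.5577, 0.1358, 0.0137]
tool_rot: [3.14, 0.042, -0.02]
contact_force: [-17.0, -1.8, 11.2]
opening: -0.0
grip_force: 8.5
```

jog_arm(
  steps=[
    {"delta_rot": [0,0,0],"linear": [-0.006,0,0],"grip": 0},
    {"delta_rot": [0,0,0],"linear": [-0.03,0,0],"grip": 0},
    {"delta_rot": [0,0,0],"linear": [-0.03,0,-0.02],"grip": 0},
    {"delta_rot": [0,0,0],"linear": [0,0,-0.04],"grip": 0.06},
    {"delta_rot": [0,0,0],"linear": [0,0,-0.04],"grip": 0.07},
    {"delta_rot": [0,0,0],"linear": [0,0,0],"grip": 0.07},
    {"delta_rot": [0,0,0],"linear": [0,0,0],"grip": 0.07},
  ],
)

```text
t: 18.85
tool_pos: [0.4981, 0.1344, 0.1166]
tool_rot: [-3.141, -0.041, -0.007]
contact_force: [0.2, -0.4, -0.6]
opening: 0.0585
grip_force: 0.0
```

```bash
python3 gap.py .1357
python3 - <<'E'
from st import *
stamps([(.5,.7,-.11,.02)])
print(ctrl.get_obs()["tool_pos"])
E
```

```text
[0.49810282 0.13439179 0.11657356] [ 0.15958832 -0.44660598 -0.6096431 ]
stamp top x [0.5683 0.6398]
stop top x 1 [0.6384 0.6384]
326 [array([606.5, -57.4]), array([41.8, 80. ]), np.float64(85.0)] 0.0409
[0.4961652  0.13414383 0.11370698]
```

jog_arm(
  steps=[
    {"delta_rot": [0,0,6.5],"linear": [0,0,0],"grip": 0.065},
    {"delta_rot": [0,0,0],"linear": [0.0229,0.0361,0],"grip": 0.065},
    {"delta_rot": [0,0,0],"linear": [0.0229,0.0361,0],"grip": 0.065},
    {"delta_rot": [0,0,0],"linear": [0.0229,0.0361,0],"grip": 0.065},
    {"delta_rot": [0,0,0],"linear": [0.0229,0.0361,0],"grip": 0.065},
    {"delta_rot": [0,0,0],"linear": [0.0229,0.0361,0],"grip": 0.065},
    {"delta_rot": [0,0,0],"linear": [0,0,0],"grip": 0.065},
    {"delta_rot": [0,0,0],"linear": [0,0,0],"grip": 0.065},
    {"delta_rot": [0,0,0],"linear": [0,0,0],"grip": 0.065},
  ],
)

```text
t: 19.85
tool_pos: [0.5939, -0.0547, 0.1131]
tool_rot: [-3.138, 0.136, 0.005]
contact_force: [0.2, 0.7, 0.5]
opening: 0.065
grip_force: 0.0
```

Run:
```python
from st import *
stamps([(.5,.7,-.11,.02)],"wrist",.038,.046)
o=ctrl.get_obs();print(o["tool_pos"],o["tool_rot"],o["opening"])
```

```text
5154 [array([607.5, -57.5]), array([42.2, 79.9]), np.float64(85.2)] 0.0417
[ 0.59401528 -0.05443221  0.11352181] [-3.13802567  0.13539376  0.00354572] 0.0650171331485705
```

jog_arm(
  steps=[
    {"delta_rot": [0,0,0],"linear": [0.001,0.002,0.035],"grip": 0.065},
    {"delta_rot": [0,0,0],"linear": [0,0,0.035],"grip": 0.065},
    {"delta_rot": [0,0,0],"linear": [0,0,0.022],"grip": 0.065},
    {"delta_rot": [0,0,0],"linear": [0,0,0.008],"grip": 0.065},
    {"delta_rot": [0,0,0],"linear": [0,0,0],"grip": 0.03},
    {"delta_rot": [0,0,0],"linear": [0,0,0],"grip": 0.03},
    {"delta_rot": [0,0,0],"linear": [0,0,0],"grip": 0.03},
    {"delta_rot": [0,0,0],"linear": [0,0,0],"grip": 0.03},
    {"delta_rot": [0,0,0],"linear": [0,0,0],"grip": 0.03},
  ],
)

```text
t: 20.8
tool_pos: [0.5964, -0.0578, 0.0156]
tool_rot: [3.138, -0.137, 0.002]
contact_force: [0.5, 0.4, 1.6]
opening: 0.0412
grip_force: 37.8
```

jog_arm(
  steps=[
    {"delta_rot": [0,0,0],"linear": [0,0,-0.03],"grip": 0.03},
    {"delta_rot": [0,0,0],"linear": [0,0,-0.035],"grip": 0.03},
    {"delta_rot": [0,0,0],"linear": [0,0,-0.035],"grip": 0.03},
    {"delta_rot": [0,0,0],"linear": [-0.0143,-0.0343,0],"grip": 0.03},
    {"delta_rot": [0,0,0],"linear": [-0.0143,-0.0343,0],"grip": 0.03},
    {"delta_rot": [0,0,0],"linear": [-0.0143,-0.0343,0],"grip": 0.03},
    {"delta_rot": [0,0,0],"linear": [-0.0143,-0.0343,0],"grip": 0.03},
    {"delta_rot": [0,0,0],"linear": [-0.0143,-0.0343,0],"grip": 0.03},
    {"delta_rot": [0,0,0],"linear": [-0.0143,-0.0343,0],"grip": 0.03},
    {"delta_rot": [0,0,0],"linear": [-0.0143,-0.0343,0],"grip": 0.03},
  ],
)

```text
t: 21.8
tool_pos: [0.5166, 0.1915, 0.1152]
tool_rot: [-3.138, 0.138, -0.001]
contact_force: [0.9, 0.3, -1.2]
opening: 0.0416
grip_force: 37.4
```

jog_arm(
  steps=[
    {"delta_rot": [0,0,0],"linear": [-0.0143,-0.0343,0],"grip": 0.03},
    {"delta_rot": [0,0,0],"linear": [-0.0143,-0.0343,0],"grip": 0.03},
    {"delta_rot": [0,0,-0.9],"linear": [0,0,0],"grip": 0.03},
    {"delta_rot": [0,0,0],"linear": [0,0,0],"grip": 0.03},
    {"delta_rot": [0,0,0],"linear": [0,0,0],"grip": 0.03},
    {"delta_rot": [0,0,0],"linear": [0,0,0],"grip": 0.03},
  ],
)

```text
t: 22.4
tool_pos: [0.495, 0.2601, 0.1148]
tool_rot: [3.139, -0.115, 0.0]
contact_force: [0.2, 0.9, -0.9]
opening: 0.0418
grip_force: 37.4
```

Run:
```python
from st import *
o=ctrl.get_obs();print(o["tool_pos"],o["tool_rot"],o["contact_force"],o["grip_force"])
p,d,K,M=grab("wrist");P=cloud(d,K,M);tz=o["tool_pos"][2]
for v in range(160,270,15):
    r=P[v,170:340]; r=r[(r[:,2]>tz+.015)&(r[:,2]<tz+.035)]
    if len(r): print(v,r[:,0].mean().round(4),"y",((r[:,1].max()+r[:,1].min())/2).round(4),(np.ptp(r[:,1])).round(4),"z",np.median(r[:,2]).round(4))
m=(P[...,2]>.044)&(P[...,2]<.056)&(P[...,1]>.2)&(P[...,1]<.31)
for x in np.arange(.58,.66,.008):
    q=np.sort(P[m&(abs(P[...,0]-x)<.001)][:,1])
    if len(q)>20: g=np.argmax(np.diff(q));print("lane",x.round(3),q[[0,g,g+1,-1]].round(4),"c",((q[g]+q[g+1])/2).round(4))
q=P[(P[...,2]>tz-.01)&(P[...,2]<tz+.03)&(abs(P[...,1]-o["tool_pos"][1])<.02)];print("front",np.percentile(q[:,0],99.5))
save("pics/w3.png",p)
```

```text
[0.49504734 0.26006135 0.11481855] [ 3.13930212e+00 -1.15199675e-01  1.15757771e-04] [ 0.21256314  0.92869357 -0.94612396] 37.3919802904129
175 0.5452 y 0.2564 0.04 z 0.1403
190 0.5387 y 0.2569 0.0408 z 0.1409
205 0.5318 y 0.2574 0.0405 z 0.1408
220 0.5247 y 0.2583 0.0412 z 0.1409
235 0.5173 y 0.2585 0.0418 z 0.1409
250 0.5088 y 0.2592 0.0542 z 0.1406
265 0.5025 y 0.2595 0.0682 z 0.141
lane 0.596 [0.225  0.2422 0.2799 0.284 ] c 0.261
lane 0.604 [0.2247 0.2418 0.2657 0.2832] c 0.2538
lane 0.612 [0.2239 0.2408 0.2653 0.2828] c 0.2531
lane 0.62 [0.2236 0.2404 0.2648 0.282 ] c 0.2526
lane 0.628 [0.2228 0.2399 0.2641 0.2813] c 0.252
front 0.5475337348654848
```

View pics/w3.png

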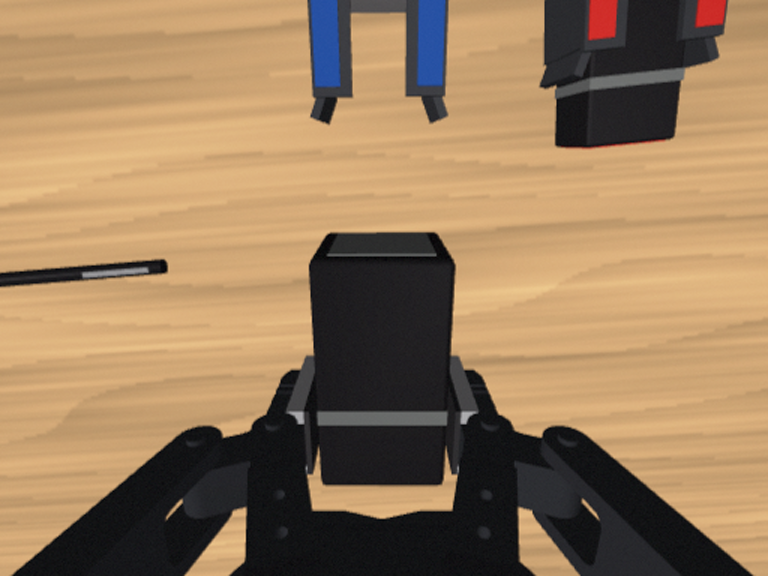

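The blue stamp is held straight at (382,370) and the blue mouth is at (380,110), about 1.5 mm to its left. The red stamp is in its lane on the right, and the pen is clear.

jog_arm(
  steps=[
    {"delta_rot": [0,0,0],"linear": [0,-0.0015,0.035],"grip": 0.03},
    {"delta_rot": [0,0,0],"linear": [0,0,0.035],"grip": 0.03},
    {"delta_rot": [0,0,0],"linear": [0,0,0.02],"grip": 0.03},
    {"delta_rot": [0,0,0],"linear": [0,0,0.008],"grip": 0.03},
    {"delta_rot": [0,0,0],"linear": [0.012,0,0],"grip": 0.03},
    {"delta_rot": [0,0,0],"linear": [0.012,0,0],"grip": 0.03},
    {"delta_rot": [0,0,0],"linear": [0.008,0,0],"grip": 0.03},
    {"delta_rot": [0,0,0],"linear": [0,0,0],"grip": 0.03},
  ],
)

```text
t: 23.25
tool_pos: [0.5286, 0.2601, 0.0177]
tool_rot: [-3.139, 0.114, -0.003]
contact_force: [0.0, -0.4, -1.1]
opening: 0.041
grip_force: 37.6
```

jog_arm(
  steps=[
    {"delta_rot": [0,0,0],"linear": [0.005,0,0],"grip": 0.03},
    {"delta_rot": [0,0,0],"linear": [0.005,0,0],"grip": 0.03},
    {"delta_rot": [0,0,0],"linear": [0.004,0,0],"grip": 0.03},
    {"delta_rot": [0,0,0],"linear": [0,0,0],"grip": 0.03},
  ],
)

```text
t: 23.65
tool_pos: [0.5411, 0.2593, 0.0169]
tool_rot: [-3.139, 0.113, -0.001]
contact_force: [0.1, 0.9, -1.0]
opening: 0.0411
grip_force: 37.6
```

jog_arm(
  steps=[
    {"delta_rot": [0,0,0],"linear": [0.005,0,0],"grip": 0.03},
    {"delta_rot": [0,0,0],"linear": [0.005,0,0],"grip": 0.03},
    {"delta_rot": [0,0,0],"linear": [0.005,0,0],"grip": 0.03},
    {"delta_rot": [0,0,0],"linear": [0.003,0,0],"grip": 0.03},
    {"delta_rot": [0,0,0],"linear": [0,0,0.001],"grip": 0.03},
    {"delta_rot": [0,0,0],"linear": [0,0,0],"grip": 0.03},
  ],
)

```text
t: 24.25
tool_pos: [0.5585, 0.258, 0.0156]
tool_rot: [3.139, -0.113, -0.0]
contact_force: [0.2, -0.1, -1.6]
opening: 0.0412
grip_force: 37.7
```

```bash
python3 gap.py .2537
```

```text
[0.5585151  0.2579552  0.01562108] [ 0.24394707 -0.12927649 -1.5880643 ]
stamp top x [0.5308 0.6096]
stop top x 423 [0.6402 0.6527]
```

jog_arm(
  steps=[
    {"delta_rot": [0,0,0],"linear": [0,0,0],"grip": 0.06},
    {"delta_rot": [0,0,0],"linear": [0,0,0],"grip": 0.06},
    {"delta_rot": [0,0,0],"linear": [0,0,0],"grip": 0.06},
    {"delta_rot": [0,0,0],"linear": [0,0,-0.03],"grip": 0.06},
    {"delta_rot": [0,0,0],"linear": [0,0,-0.04],"grip": 0.06},
    {"delta_rot": [0,0,0],"linear": [-0.02,0,-0.02],"grip": 0},
    {"delta_rot": [0,0,0],"linear": [-0.04,0,0],"grip": 0},
    {"delta_rot": [0,0,0],"linear": [-0.02,0,0],"grip": 0},
    {"delta_rot": [0,0,0],"linear": [0,0,0],"grip": 0},
    {"delta_rot": [0,0,0],"linear": [0,0,0],"grip": 0},
  ],
)

```text
t: 25.3
tool_pos: [0.479, 0.2639, 0.1061]
tool_rot: [-3.139, 0.112, -0.002]
contact_force: [-0.1, -0.6, -0.5]
opening: -0.0002
grip_force: 0.0
```

jog_arm(
  steps=[
    {"delta_rot": [0,0,0],"linear": [0,0,0.04],"grip": 0},
    {"delta_rot": [0,0,0],"linear": [0,0,0.04],"grip": 0},
    {"delta_rot": [0,0,0],"linear": [0,0,0.01],"grip": 0},
    {"delta_rot": [0,0,0],"linear": [0.015,0,0],"grip": 0},
    {"delta_rot": [0,0,0],"linear": [0.015,0,0],"grip": 0},
    {"delta_rot": [0,0,0],"linear": [0.008,0,0],"grip": 0},
    {"delta_rot": [0,0,0],"linear": [0.005,0,0],"grip": 0},
    {"delta_rot": [0,0,0],"linear": [0.005,0,0],"grip": 0},
    {"delta_rot": [0,0,0],"linear": [0.005,0,0],"grip": 0},
    {"delta_rot": [0,0,0],"linear": [0,0,0],"grip": 0},
  ],
)

```text
t: 26.3
tool_pos: [0.5322, 0.2599, 0.0161]
tool_rot: [-3.139, 0.113, -0.001]
contact_force: [0.1, 0.1, 0.2]
opening: 0.0
grip_force: 0.0
```

```bash
python3 gap.py .2527
```

```text
[0.53220642 0.25994371 0.01606537] [0.11858019 0.07507737 0.22523033]
stamp top x [0.5375 0.6426]
stop top x 481 [0.6399 0.6474]
```

jog_arm(
  steps=[
    {"delta_rot": [0,0,0],"linear": [0.003,0,0],"grip": 0},
    {"delta_rot": [0,0,0],"linear": [0.003,0,0],"grip": 0},
    {"delta_rot": [0,0,0],"linear": [0.003,0,0],"grip": 0},
    {"delta_rot": [0,0,0],"linear": [0.002,0,0],"grip": 0},
    {"delta_rot": [0,0,0],"linear": [0,0,0],"grip": 0},
    {"delta_rot": [0,0,0],"linear": [0,0,0],"grip": 0},
  ],
)

```text
t: 26.95
tool_pos: [0.5428, 0.2592, 0.0159]
tool_rot: [-3.139, 0.113, -0.0]
contact_force: [-0.1, 0.3, 0.3]
opening: -0.0003
grip_force: 0.0
```

jog_arm(
  steps=[
    {"delta_rot": [0,0,0],"linear": [0.002,0,0],"grip": 0},
    {"delta_rot": [0,0,0],"linear": [0.001,0,0],"grip": 0},
    {"delta_rot": [0,0,0],"linear": [0,0,0],"grip": 0},
  ],
)

```text
t: 27.25
tool_pos: [0.5457, 0.2589, 0.0158]
tool_rot: [-3.14, 0.113, -0.0]
contact_force: [0.1, -0.4, 0.2]
opening: 0.0
grip_force: 0.0
```

```bash
python3 gap.py .2522
```

```text
[0.54574855 0.25893934 0.01584113] [ 0.05380847 -0.41084574  0.23149914]
stamp top x [0.5511 0.6415]
stop top x 715 [0.637  0.6524]
```

jog_arm(
  steps=[
    {"delta_rot": [0,0,0],"linear": [0.0015,0,0],"grip": 0},
    {"delta_rot": [0,0,0],"linear": [0.0015,0,0],"grip": 0},
    {"delta_rot": [0,0,0],"linear": [0,0,0],"grip": 0},
  ],
)

```text
t: 27.6
tool_pos: [0.5489, 0.2587, 0.0158]
tool_rot: [-3.14, 0.113, -0.001]
contact_force: [0.6, 1.0, 0.3]
opening: 0.0004
grip_force: 0.0
```

jog_arm(
  steps=[
    {"delta_rot": [0,0,0],"linear": [0.0015,0,0],"grip": 0},
    {"delta_rot": [0,0,0],"linear": [0.001,0,0],"grip": 0},
    {"delta_rot": [0,0,0],"linear": [0,0,0],"grip": 0},
  ],
)

```text
t: 27.9
tool_pos: [0.5503, 0.2586, 0.0157]
tool_rot: [3.139, -0.112, -0.004]
contact_force: [-4.1, -0.1, 3.1]
opening: 0.0004
grip_force: 2.6
```

jog_arm(
  steps=[
    {"delta_rot": [0,0,0],"linear": [0.0015,0,0],"grip": 0},
    {"delta_rot": [0,0,0],"linear": [0.0015,0,0],"grip": 0},
    {"delta_rot": [0,0,0],"linear": [0,0,0],"grip": 0},
    {"delta_rot": [0,0,0],"linear": [0,0,0],"grip": 0},
  ],
)

```text
t: 28.3
tool_pos: [0.5502, 0.2585, 0.0153]
tool_rot: [3.138, -0.112, -0.015]
contact_force: [-14.7, -0.7, 9.3]
opening: -0.0002
grip_force: 7.4
```

jog_arm(
  steps=[
    {"delta_rot": [0,0,0],"linear": [0.001,0,0],"grip": 0},
    {"delta_rot": [0,0,0],"linear": [0,0,0],"grip": 0},
    {"delta_rot": [0,0,0],"linear": [0,0,0],"grip": 0},
  ],
)

```text
t: 28.6
tool_pos: [0.5502, 0.2585, 0.0152]
tool_rot: [3.138, -0.112, -0.018]
contact_force: [-18.0, -0.6, 12.0]
opening: 0.0001
grip_force: 9.1
```

Pressed with 18 N and the backstop didn't move. Now I'll back off, clear the arm and check.

jog_arm(
  steps=[
    {"delta_rot": [0,0,0],"linear": [-0.006,0,0],"grip": 0},
    {"delta_rot": [0,0,0],"linear": [-0.03,0,0],"grip": 0},
    {"delta_rot": [0,0,0],"linear": [-0.04,0,-0.03],"grip": 0},
    {"delta_rot": [0,0,0],"linear": [-0.03,0,-0.04],"grip": 0},
    {"delta_rot": [0,0,0],"linear": [0,0,-0.04],"grip": 0},
    {"delta_rot": [0,0,0],"linear": [0,0,-0.04],"grip": 0},
    {"delta_rot": [0,0,0],"linear": [0,0,0],"grip": 0},
    {"delta_rot": [0,0,0],"linear": [0,0,0],"grip": 0},
  ],
)

```text
t: 29.4
tool_pos: [0.4506, 0.2662, 0.1676]
tool_rot: [-3.138, 0.112, -0.007]
contact_force: [-0.2, -0.1, 0.0]
opening: -0.0001
grip_force: 0.0
```

```bash
python3 - <<'E'
from st import *
p,*_=stamps([(.5,.7,-.28,-.11)]); save("pics/t4.png",p[130:250,70:420],2.2)
E
python3 gap.py .2525; python3 gap.py .1357
```

```text
330 [array([ 596.4, -171.2]), array([80.5, 42.7]), np.float64(13.8)] 0.0413
[0.4495976  0.26574993 0.16566511] [-0.5446458   0.07565204 -0.5307512 ]
stamp top x [0.5601 0.6039]
stop top x 0 0
[0.44894202 0.26549511 0.16449732] [ 0.21829194 -0.66597557 -0.17609341]
stamp top x [0.5679 0.5941]
stop top x 0 0
```

View pics/t4.png

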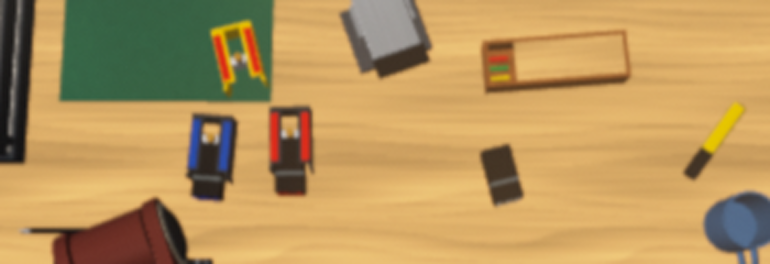

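The picture shows both inked stamps home in their own lanes, blue at (210,160) and red at (290,155). The dry stamp lies at (502,175), and the bystanders and the yellow lane have not moved.

```bash
python3 -c "
from station import ctrl
print(ctrl.finish_job())"
```

```text
the job is handed in; nothing more can be done
None
```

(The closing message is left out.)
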